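# Walk the timing tester into its earthing dock

## Task

Walk the heavy watch tester forward across the mat to its dock by short alternate pushes on the two bare corners of its near face, until its far face lies flush and centred (within about 15 mm) on the dock's sprung brass bar and keeps the bar pressed in a little. Keep it flat on the mat and never turned more than 15 degrees from the dock's direction, do not touch the row of terminals between the corners, press gently, and disturb neither the dust cover standing on the tester nor the loupe, parts tray and screwdriver nearby; let go at the end.

Things in the scene. Friction and masses are not known exactly. Their poses are not given: they have to be found in the camera images.
- tester: grey metal instrument case, flat-bottomed and loose on the mat, 130 (its x) x 200 (its y) x 60 mm high, 1.0 to 1.8 kg, too wide to grasp; origin at the centre of its underside, +x forward towards the dock, z up. Near face (towards the robot) at x = -65 mm, far face at x = +65 mm. It slides only while pushed, with 4 to 22 N.
- corner_left (a point): middle of the left (+y) bare corner of the tester's near face, 25 mm above the mat (tester x = -65, y = 78 mm). Each bare corner is flat, 48 mm wide (|y| 52 to 100 mm) and 60 mm high. Pushing a corner sends it ahead and turns the case; the case travels the way it is pushed, so a slanted push also shifts it sideways.
- corner_right (a point): the same on the right (-y) side (tester x = -65, y = -78 mm).
- terminals: row of delicate black terminal posts fixed on the middle of the tester's near face; same origin and axes as the tester; takes up |y| < 52 mm, from 16 to 52 mm above the mat, standing out 20 mm from the near face (to x = -85 mm). Not to be touched.
- cover: clear dust cover with a brass knob, 54 mm across and 38 mm high, standing loose on the tester's top 28 mm ahead of its middle (tester x = 28, y = 0, z = 60 mm); origin at the centre of its underside. It must ride along standing where it is.
- dock: fixed dock on the mat beyond the tester; its x axis is the direction in which the tester must travel and end up facing, y = 0 its centre line; origin on the mat. It carries a clamped carriage with a level brass bar across the way (180 mm wide along y, 4 to 34 mm above the mat) that the tester's far face must press on.
- bar_zone (a point): middle of the zone, dock x = 0 to 30 mm, in which the untouched bar's near face stands (this point: x = 15, 19 mm up); the carriage's setting is not reported: see or feel it. The bar yields on springs, 2.5 N at first touch, 4 N when fully pressed in 6 mm further at a solid stop; the tester's friction keeps it pressed after the push.
- loupe: red and aluminium loupe standing upright, 33 mm across, 42 mm high, origin at the centre of its underside; bystander, left of the tester.
- tray: white divided parts tray, 90 x 70 x 20 mm, origin at the centre of its underside; bystander, right of the tester.
- driver: small screwdriver lying flat, 130 mm long along its x; bystander, left of the tester.
Not all that is in view belongs to the job. What is shaped like the tester but pink is not meant.

How it is judged (in metres and radians):
At the end, for the whole second after the job is handed in: The tester stands flat and at rest on the mat with its far face pressing on the dock's sprung bar (more than 1 N left after the push), square to the dock within 0.03 rad, within 20 mm of the dock's centre line, the dust cover upright on its place on top (contact force between tester and dock above 1 N and angle between the x axis of tester and the x axis of dock, either way round below 0.03 rad and y of tester in the frame of dock between -0.02 and 0.02 m and angle between tester's own z axis and vertical below 0.03 rad and height (world z) of tester below 0.004 m and angle between cover's own z axis and vertical below 0.1 rad and linear speed of tester below 0.01 m/s); the robot touches nothing.
It fails at once if the terminals touched by the robot (contact force between any of the fingers, the arm and terminals above 1 N).
It fails at once if the tester turned more than 16 degrees from the dock's direction, tipped, or lifted off the mat (angle between the x axis of tester and the x axis of dock, either way round above 0.28 rad or angle between tester's own z axis and vertical above 0.1 rad or height (world z) of tester above 0.012 m).
It fails at once if the tester rammed against the dock with more than 60 N (contact force between tester and dock above 60 N).
It fails at once if the dust cover shifted more than 10 mm on the tester, or tipped (x of cover in the frame of tester below 0.018 m or x of cover in the frame of tester above 0.038 m or y of cover in the frame of tester below -0.01 m or y of cover in the frame of tester above 0.01 m or angle between cover's own z axis and vertical above 0.3 rad).
It fails at once if a bystander moved more than 15 mm (distance of any of loupe, tray, driver from where it was at the start of the episode above 0.015 m).
It also fails if it takes over 72 s, if anything falls off the work surface, if the arm or the gripper's body presses on something with over 40 N, if the wrist force passes 120 N, or if a joint passes its speed limit or range.

## Robot

A 6-joint arm with a two-finger parallel gripper is mounted at the origin on the work surface. World frame = base frame: x ahead of the robot, y to its left, z up, the work surface at z = 0. Lengths are in m, angles in degrees, forces in N, time in s.
With the tool pointing down it reaches from about 0.325 to 0.85 m from the base axis. Payload 15.5 kg.
Tool frame: the origin (TCP) lies on the front face of the gripper's body, between the roots of the fingers; the fingertips stand 78 mm ahead of it and the grasp point (between the pads) lies 60 mm ahead of it (ctrl.tcp_to_grasp is the distance from the TCP to the grasp point, in m); z points along the fingers, y is the line along which they close (so a half turn about z gives the same grasp; the last joint's range is limited). The gripper opens to 91 mm and grips with 3 to 60 N. Pads are 32 mm wide; open, the fingers measure 118 mm over their backs; the gripper's body (76 mm by 178 mm) begins 60 mm behind the grasp point.
Start: joints at [-82.076, 28.281, 77.091, -0, 74.628, -5.472], TCP at [0.145, -0.608, 0.292] pointing down, gripper open.
Joint ranges: [-166.48, 166.48], [-47.26, 123.95], [12.59, 153.08], [-70.14, 250.14], [6.76, 159.57], [-176.63, 176.63]. Speed limits (degrees/s): [108.29, 108.29, 147.25, 172.46, 172.46, 172.46].

## Interface

Orientations are given as a 3x3 rotation matrix whose columns are the frame's x, y, z axes.
In Python, from rig import ctrl, camera gives the robot as it stands.
- The arm moves only by the tool apply_moves, never from a script. Its argument "motion" is a list of rows, each a list of 6 numbers: the shift along the tool's x, y, z in m, then the turn, a rotation vector about the tool's x, y, z in rad. In form: [[x, y, z, rx, ry, rz], ...]. A call has exactly 8 rows; each row is the pose to reach, as a shift and turn from the pose commanded when the call began, along the tool's axes at that moment; what a row does not reach only later rows make up. A row lasts 1/12 s, in which the tool goes at most 41.7 mm and 7.16 degrees, less where a joint would pass 70% of its speed; a pose out of reach is approached as far as the arm can. A call with a gripper value outside its range is refused whole. "jaw" is the finger opening in m, from 0 to 0.0912, set as the call begins (left out, the last holds). The fingers move at their own pace and stop on an object; the grip force is fixed at half the most. Time passes only in rows, so rows that repeat a pose let the fingers close, or fill a call up. It gives the time, the measured TCP pose, the force, the opening and the grip force at its end, in the units of the state.
- ctrl.sense(): the state, without advancing time (a new reading comes with each control period).
- camera(name): name is "scene" or "top"; returns a dict with "img" (384x512x3 uint8, blue, green, red), "fx", "fy", "cx", "cy" (pixels), "cam_to_world" (4x4, takes a point from camera to world coordinates). Camera axes: x right, y down, z forward; pixel columns grow to the right and rows downward; lengths in m; the calibration is good to about 2 mm. A picture is of the moment at which its call begins. There is no depth.
- ctrl.finish_job(): hands the job in; it is judged then, once.
The state is a dict: "time": time; "joint_pos": joint angles; "qvel": joint speeds; "joint_efforts": joint torques, N m; "eef_pos": TCP position; "tcp_rot": TCP orientation; "force": force on the tool from outside, world axes, zero at the start; "torque": the same for the moment, N m; "opening": finger opening in m; "grasp_force": force on a finger pad.
Only numpy, scipy, OpenCV 4.12 (cv2) and the standard library are available. Lean on these libraries where they do the work, as an engineer would, in place of code of your own. Each camera call takes 0.05 s, during which the arm holds its last target. There are 200 camera calls.

## Working session

There is one attempt and no reset: what is moved stays moved. The work goes in short steps, Python scripts to look and compute and a tool call to move; the robot and the scene stay as the last step left them, time stands still between calls to the robot, and variables do not carry over. Pictures are saved under pics/ and viewed, at most 10 in all, crops included, and the job is handed in when it is done.

Besides the shell and the picture viewer there is one more tool, called after "Emit:" by a JSON object that holds its "method" and its "body", one argument or row to a line. apply_moves: Moves the arm, as the interface text tells. Its arguments: {"type":"object","properties":{"motion":{"type":"array","items":{"type":"array","items":{"type":"number"}}},"jaw":{"type":"number"}},"required":["motion"]}

```bash
mkdir -p pics; ls; cat > h.py <<'E'
import numpy as np,cv2
from rig import ctrl,camera
def ray(c,u,v,z):
    T=np.array(c["cam_to_world"]);d=T[:3,:3]@np.array([(u-c["cx"])/c["fx"],(v-c["cy"])/c["fy"],1]);o=T[:3,3]
    return o+d*(z-o[2])/d[2]
def proj(c,P):
    T=np.linalg.inv(np.array(c["cam_to_world"]));p=np.atleast_2d(P)@T[:3,:3].T+T[:3,3]
    return np.c_[c["fx"]*p[:,0]/p[:,2]+c["cx"],c["fy"]*p[:,1]/p[:,2]+c["cy"]]
E
python3 - <<'E'
from h import *
a=camera("scene");b=camera("top")
cv2.imwrite("pics/s0.png",a["img"]);cv2.imwrite("pics/t0.png",b["img"])
for c in(a,b):print(c["fx"],np.round(c["cam_to_world"],3).tolist())
s=ctrl.sense();print(s["time"],s["eef_pos"],np.round(s["tcp_rot"],3),s["opening"])
E
```

```text
pics
478.44155344703114 [[0.837, 0.363, -0.409, 0.912], [0.547, -0.567, 0.616, -0.597], [-0.009, -0.739, -0.673, 0.766], [0.0, 0.0, 0.0, 1.0]]
359.971110175802 [[-0.004, -0.983, 0.184, 0.357], [-1.0, 0.001, -0.016, 0.046], [0.016, -0.184, -0.983, 0.884], [0.0, 0.0, 0.0, 1.0]]
0.1 [ 0.1447734  -0.60775454  0.29168602] [[ 0.973  0.232 -0.   ]
 [ 0.232 -0.973  0.001]
 [ 0.    -0.001 -1.   ]] 0.09141335605943142
```

View pics/s0.png

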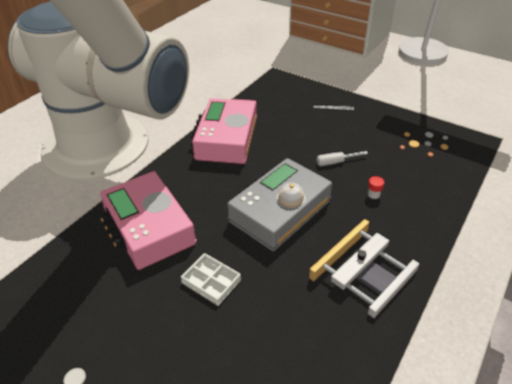

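View pics/t0.png

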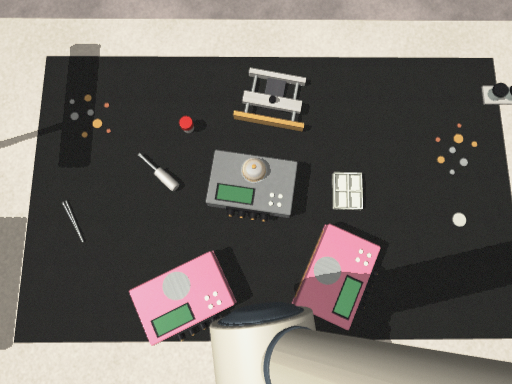

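The grey tester is at scene (280,202) and top (252,183). The lookalikes are pink cases at scene (147,218) and (226,130), top (183,297) and (337,276). I choose the grey one. The dock's brass bar is at top (268,121), the loupe at (186,124), the tray at (348,190) and the driver at (160,173). I'll check this in a close crop.

```bash
python3 - <<'E'
import cv2
b=cv2.imread("pics/t0.png")[55:235,170:370];cv2.imwrite("pics/t0c.png",cv2.resize(b,None,fx=3.3,fy=3.3,interpolation=cv2.INTER_CUBIC))
E
```

```text
(no output)
```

View pics/t0c.png

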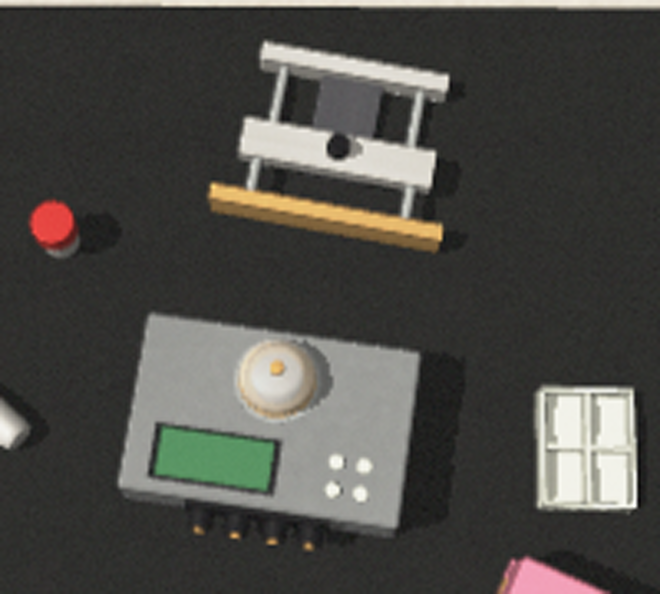

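The crop shows the grey case with LCD, dust cover and four terminals at its lower edge. Its top corners are about crop (149,315), (420,352), (398,525) and (121,488), and the bar runs from (210,195) to (441,238). Next I'll fit silhouettes for both.

```bash
cat >> h.py <<'E'
from scipy.optimize import minimize
S=4
def boxsil(c,p,L,W,z0,z1,shape):
    x,y,t=p;R=np.array([[np.cos(t),-np.sin(t)],[np.sin(t),np.cos(t)]])
    P=[[*(R@[a*L/2,b*W/2]+[x,y]),z] for a in(-1,1) for b in(-1,1) for z in(z0,z1)]
    q=proj(c,P);h=cv2.convexHull(q.astype(np.float32))
    m=np.zeros(shape,np.float32);cv2.fillConvexPoly(m,np.round(((h+.5)*S-.5)*16).astype(np.int32),1,shift=4);return m
def mask(c,f,seed,hull=True):
    hsv=cv2.cvtColor(c["img"],cv2.COLOR_BGR2HSV);m=f(hsv).astype(np.uint8)
    m=cv2.morphologyEx(m,cv2.MORPH_OPEN,np.ones((2,2)));n,l=cv2.connectedComponents(m)
    u,v=np.round(seed).astype(int);w=l[v-4:v+5,u-4:u+5];w=w[w>0]
    k=np.bincount(w).argmax();out=(l==k).astype(np.uint8)
    if hull:
        h=cv2.convexHull(cv2.findNonZero(out));out[:]=0;cv2.fillConvexPoly(out,h,1)
    return cv2.resize(out.astype(np.float32),None,fx=S,fy=S,interpolation=cv2.INTER_LINEAR)
def fit(cs,ms,p0,L,W,z0,z1,freeL=False):
    def f(p):
        l=p[3] if freeL else L
        return sum(np.abs(boxsil(c,p[:3],l,W,z0,z1,m.shape)-m).sum()/m.sum() for c,m in zip(cs,ms))
    p0=list(p0)+([L] if freeL else []);sim=np.array([p0]*(len(p0)+1));sim[1:]+=np.diag(([.02,.02,.1]+[.01])[:len(p0)])
    r=minimize(f,p0,method="Nelder-Mead",options=dict(initial_simplex=sim,xatol=1e-4,fatol=1e-4));return r.x,r.fun
grey=lambda h:(h[...,2]>75)&((h[...,1]<60)|((h[...,0]>45)&(h[...,0]<85)))
brass=lambda h:(h[...,1]>100)&(h[...,0]>10)&(h[...,0]<30)&(h[...,2]>60)
def tester(p0,cams=("top",)):
    cs=[camera(n) for n in cams]
    ms=[mask(c,grey,proj(c,[p0[0]-.02,p0[1],.06])[0]) for c in cs]
    return fit(cs,ms,p0,.13,.2,0,.06)
E
python3 - <<'E'
from h import *
b=camera("top")
def g(u,v):return 170+u/3.3,55+v/3.3
c=[ray(b,*g(*q),.06)[:2] for q in[(149,315),(420,352),(398,525),(121,488)]]
ce=np.mean(c,0);d=c[0]-c[3]+c[1]-c[2];th=np.arctan2(d[1],d[0]);print(np.round(c,3).tolist(),ce,np.degrees(th))
print("tester top",tester([*ce,th]));print("both",tester([*ce,th],("top","scene")));print("scene",tester([*ce,th],("scene",)))
e=[ray(b,*g(*q),.034)[:2] for q in[(211,196),(441,235)]];ec=np.mean(e,0);dd=e[0]-e[1];tb=np.arctan2(-dd[0],dd[1]);print(e,ec,np.degrees(tb))
for cams in(("top",),("top","scene")):
    cs=[camera(n) for n in cams];ms=[mask(k,brass,proj(k,[*ec,.03])[0]) for k in cs]
    print("bar",cams,fit(cs,ms,[*ec,tb],.012,.18,.004,.034,True))
E
```

```text
[[0.61, 0.14], [0.582, -0.055], [0.457, -0.037], [0.484, 0.157]] [0.53316546 0.05126607] -8.057863815740209
tester top (array([ 0.5332187 ,  0.05093298, -0.14763262]), np.float64(0.021764297038316727))
both (array([ 0.53394779,  0.05272735, -0.14293347]), np.float64(0.09911230206489563))
scene (array([ 0.53362215,  0.05590878, -0.15392837]), np.float64(0.05642121285200119))
[array([0.71125332, 0.09757294]), array([ 0.68042727, -0.0761216 ])] [0.6958403  0.01072567] -10.063659072295904
bar ('top',) (array([ 0.69900677,  0.00931702, -0.18991447,  0.01445668]), np.float64(0.0833968073129654))
bar ('top', 'scene') (array([ 0.70135647,  0.01128164, -0.18814298,  0.01472198]), np.float64(0.2798405587673187))
```

```bash
cat >> h.py <<'E'
TD=-.187;B=np.array([.6995,.0095]);RD=np.array([[np.cos(TD),-np.sin(TD)],[np.sin(TD),np.cos(TD)]])
def dock(p):return RD.T@(np.array(p[:2])-B)
def world(q):return RD@np.array(q)+B
def status(cam=True):
    s=ctrl.sense();R=s["tcp_rot"]
    print("t",round(s["time"],2),"tcp dock mm",np.round(1e3*dock(s["eef_pos"]),1),"z",round(s["eef_pos"][2],4),"yaw-err",round(np.arctan2(R[1,0],R[0,0])-TD,4),"F dock",np.round(RD.T@np.array(s["force"])[:2],1),"tilt",np.round(R[:,2],3))
    if cam:
        p,f=tester(np.load("p.npy"));np.save("p.npy",p);q=dock(p);e=p[2]-TD
        print("tester dock mm",np.round(1e3*q,1),"yaw err",round(e,3),"fit",round(f,3))
        for n,y in(("L",.082),("R",-.082)):
            k=q+np.array([[np.cos(e),-np.sin(e)],[np.sin(e),np.cos(e)]])@[-.065,y];print(n,"corner",np.round(1e3*k,1),"-> tcp at touch X",round(1e3*k[0]-16,1))
E
python3 - <<'E'
from h import *
np.save("p.npy",[.5333,.052,-.147]);status()
s=ctrl.sense();R=s["tcp_rot"]
t=np.r_[world([-.29,.10]),.2];print(t,"shift tool",R.T@(t-s["eef_pos"]))
b=camera("top");print([np.round(1e3*dock(ray(b,*q,.06))) for q in[(212,252),(235,295),(131,293),(325,226),(380,243),(294,310)]])
E
```

```text
t 0.5 tcp dock mm [-430.2 -709.8] z 0.2922 yaw-err 0.4208 F dock [0.1 0.3] tilt [ 0.  0. -1.]
tester dock mm [-171.1    9.9] yaw err 0.039 fit 0.022
L corner [-239.2   89.3] -> tcp at touch X -255.2
R corner [-232.9  -74.6] -> tcp at touch X -248.9
[0.43314695 0.16167113 0.2       ] shift tool [ 0.45880659 -0.68192941  0.09221633]
[array([-347.,   70.]), array([-429.,    1.]), array([-466.,  226.]), array([-242., -173.]), array([-257., -302.]), array([-437., -133.])]
```

Emit:
{"method": "apply_moves", "body": {
  "motion": [
    [0.01,-0.014,0,0,0,0],
    [0.03,-0.044,0,0,0,0],
    [0.05,-0.074,0,0,0,0],
    [0.07,-0.104,0,0,0,0],
    [0.09,-0.134,0,0,0,0],
    [0.11,-0.164,0,0,0,0],
    [0.13,-0.194,0,0,0,0],
    [0.15,-0.224,0,0,0,0]
  ],
  "jaw": 0
}}

```text
time: 1.27
eef_pos: [0.239, -0.3537, 0.2923]
tcp_rot: [[0.973, 0.231, 0.0], [0.231, -0.973, -0.0], [0.0, 0.0, -1.0]]
force: [1.3, 0.4, -0.8]
opening: 0.0403
grasp_force: 0.0
```

Emit:
{"method": "apply_moves", "body": {
  "motion": [
    [0.02,-0.03,0,0,0,0],
    [0.04,-0.06,0,0,0,0],
    [0.06,-0.09,0,0,0,0],
    [0.08,-0.12,0,0,0,0],
    [0.1,-0.15,0,0,0,0],
    [0.12,-0.18,0,0,0,0],
    [0.14,-0.21,0,0,0,0],
    [0.16,-0.238,0,0,0,0]
  ]
}}

```text
time: 1.93
eef_pos: [0.3394, -0.0849, 0.2925]
tcp_rot: [[0.973, 0.231, 0.001], [0.231, -0.973, -0.0], [0.001, 0.0, -1.0]]
force: [0.2, -0.5, -0.7]
opening: 0.0006
grasp_force: 0.0
```

Emit:
{"method": "apply_moves", "body": {
  "motion": [
    [0.02,-0.03,0.01,0,0,0.05],
    [0.04,-0.06,0.02,0,0,0.1],
    [0.06,-0.09,0.035,0,0,0.16],
    [0.08,-0.12,0.05,0,0,0.22],
    [0.1,-0.15,0.06,0,0,0.28],
    [0.12,-0.18,0.075,0,0,0.34],
    [0.14,-0.205,0.085,0,0,0.39],
    [0.149,-0.22,0.092,0,0,0.421]
  ]
}}

```text
time: 2.6
eef_pos: [0.4346, 0.1648, 0.1993]
tcp_rot: [[0.982, -0.187, 0.001], [-0.187, -0.982, 0.0], [0.001, -0.001, -1.0]]
force: [-0.1, -0.1, 0.4]
opening: 0.0004
grasp_force: 0.0
```

```bash
python3 -c "
from h import *
status(False)"
```

```text
t 2.6 tcp dock mm [-289.2  103.3] z 0.1993 yaw-err -0.0015 F dock [-0.1 -0.2] tilt [ 0.001  0.    -1.   ]
```

Emit:
{"method": "apply_moves", "body": {
  "motion": [
    [0,0.004,0.02,0,0,0],
    [0,0.008,0.04,0,0,0],
    [0,0.014,0.06,0,0,0],
    [0,0.014,0.08,0,0,0],
    [0,0.014,0.095,0,0,0],
    [0,0.014,0.103,0,0,0],
    [0,0.014,0.106,0,0,0],
    [0,0.014,0.106,0,0,0]
  ]
}}

```text
time: 3.27
eef_pos: [0.4307, 0.1481, 0.094]
tcp_rot: [[0.983, -0.186, -0.001], [-0.186, -0.983, -0.0], [-0.0, 0.0, -1.0]]
force: [-0.0, 0.5, 0.7]
opening: 0.0004
grasp_force: 0.0
```

Emit:
{"method": "apply_moves", "body": {
  "motion": [
    [0.01,0,0,0,0,0],
    [0.02,0,0,0,0,0],
    [0.027,0,0,0,0,0],
    [0.031,0,0,0,0,0],
    [0.035,0,0,0,0,0],
    [0.039,0.0005,0,0,0,0],
    [0.043,0.001,0,0,0,0],
    [0.047,0.0015,0,0,0,0]
  ]
}}

```text
time: 3.93
eef_pos: [0.4756, 0.1379, 0.0942]
tcp_rot: [[0.982, -0.186, -0.003], [-0.186, -0.982, 0.0], [-0.003, 0.0, -1.0]]
force: [-7.8, 7.0, 4.7]
opening: 0.0005
grasp_force: 4.7
```

```bash
python3 -c "
from h import *
status()
cv2.imwrite('pics/t1.png',camera('top')['img'])"
```

```text
t 3.93 tcp dock mm [-243.9   84.6] z 0.0942 yaw-err -0.0004 F dock [-8.9  5.4] tilt [-0.003  0.    -1.   ]
tester dock mm [-585.5  365.5] yaw err -0.507 fit 0.957
L corner [-602.4  468.8] -> tcp at touch X -618.4
R corner [-682.1  325.5] -> tcp at touch X -698.1
```

View pics/t1.png

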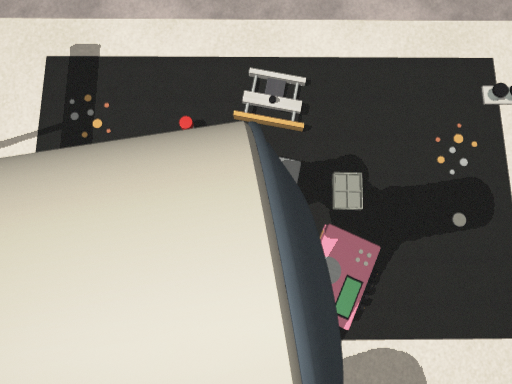

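The arm hides the tester from the top camera, but the force shows contact (about 9 N). I'll look through the scene camera.

```bash
python3 -c "
from h import *
np.save('p.npy',[.5333,.052,-.147])
cv2.imwrite('pics/s1.png',camera('scene')['img'])"
```

```text
(no output)
```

View pics/s1.png

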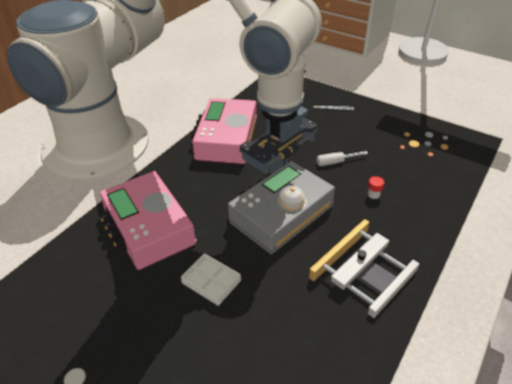

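The scene view shows the tester clear, with only its near-left edge at (265,165) near the dark fingers. The cover is in place at (291,200). I'll tune the mask for this view.

```bash
python3 - <<'E'
from h import *
im0=cv2.imread("pics/s0.png");c=camera("scene");im1=c["img"].copy()
for nm,im in(("start",im0),("now",im1)):
  c["img"]=im
  for th in(40,50,60,75):
    g=lambda h:(h[...,2]>th)
    m=mask(c,g,proj(c,[.51,.052,.06])[0]);p,f=fit([c],[m],[.5333,.052,-.147],.13,.2,0,.06)
    print(nm,th,m.sum()/16,np.round(p,4),round(f,3))
E
```

```text
start 40 195984.0 [ 0.7141 -0.2216 -0.9978] 0.944
start 50 6064.0 [ 0.5363  0.0528 -0.1581] 0.035
start 60 5858.0 [ 0.5366  0.0537 -0.1528] 0.018
start 75 5668.0 [ 0.5362  0.0546 -0.1454] 0.032
now 40 196608.0 [ 0.7141 -0.2216 -0.9978] 0.944
now 50 176862.0 [ 0.9213 -0.0865 -1.0064] 0.934
now 60 176616.0 [ 0.9215 -0.0863 -1.0061] 0.934
now 75 5731.0 [ 0.544   0.0489 -0.2076] 0.041
```

```bash
cat >> h.py <<'E'
def tester(p0):
    c=camera("scene");b=np.array([.003,.0036,.002]);p0=np.array(p0)+b
    roi=cv2.resize(cv2.dilate(boxsil(c,p0,.13,.2,0,.06,(384*S,512*S)),np.ones((81,81))),(512,384))>0
    c["img"]=c["img"]*roi[...,None].astype(np.uint8)
    m=mask(c,lambda h:h[...,2]>75,proj(c,[p0[0]-.025,p0[1]-.02,.06])[0])
    p,f=fit([c],[m],p0,.13,.2,0,.06);return p-b,f
E
python3 -c "
from h import *
status()"
```

```text
t 4.13 tcp dock mm [-243.    84.6] z 0.0942 yaw-err -0.0003 F dock [-2.3  0.9] tilt [-0.001  0.    -1.   ]
tester dock mm [-163.2    7.1] yaw err -0.016 fit 0.047
L corner [-227.    90.1] -> tcp at touch X -243.0
R corner [-229.5  -73.9] -> tcp at touch X -245.5
```

Emit:
{"method": "apply_moves", "body": {
  "motion": [
    [0.002,0,0,0,0,0],
    [0.004,0.0005,0,0,0,0],
    [0.006,0.001,0,0,0,0],
    [0.008,0.001,0,0,0,0],
    [0.01,0.0015,0,0,0,0],
    [0.012,0.002,0,0,0,0],
    [0.012,0.002,0,0,0,0],
    [0.006,0.002,0,0,0,0]
  ]
}}

```text
time: 4.85
eef_pos: [0.483, 0.1347, 0.0944]
tcp_rot: [[0.982, -0.186, 0.001], [-0.186, -0.982, 0.0], [0.001, -0.0, -1.0]]
force: [0.2, 0.3, 0.2]
opening: 0.0001
grasp_force: 0.0
```

```bash
python3 -c "
from h import *
status()"
```

```text
t 4.85 tcp dock mm [-236.    82.8] z 0.0944 yaw-err -0.0004 F dock [0.2 0.4] tilt [ 0.001  0.    -1.   ]
tester dock mm [-154.1    1.8] yaw err -0.084 fit 0.048
L corner [-212.   89.] -> tcp at touch X -228.0
R corner [-225.7  -74.5] -> tcp at touch X -241.7
```

Emit:
{"method": "apply_moves", "body": {
  "motion": [
    [-0.012,0,0,0,0,0],
    [-0.03,0,0,0,0,0],
    [-0.04,0.01,0,0,0,0],
    [-0.04,0.04,0,0,0,0],
    [-0.04,0.075,0,0,0,0],
    [-0.04,0.11,0,0,0,0],
    [-0.04,0.14,0,0,0,0],
    [-0.04,0.159,0,0,0,0]
  ]
}}

```text
time: 5.57
eef_pos: [0.4126, -0.0162, 0.0944]
tcp_rot: [[0.982, -0.187, 0.0], [-0.187, -0.982, -0.0], [0.001, 0.0, -1.0]]
force: [-0.1, 0.2, 0.1]
opening: 0.0005
grasp_force: 0.0
```

Emit:
{"method": "apply_moves", "body": {
  "motion": [
    [0.005,0,0,0,0,0],
    [0.015,0,0,0,0,0],
    [0.024,0,0,0,0,0],
    [0.03,0,0,0,0,0],
    [0.034,0,0,0,0,0],
    [0.038,0,0,0,0,0],
    [0.042,0,0,0,0,0],
    [0.046,0,0,0,0,0]
  ]
}}

```text
time: 6.23
eef_pos: [0.4572, -0.0218, 0.0939]
tcp_rot: [[0.983, -0.185, -0.004], [-0.185, -0.983, 0.0], [-0.004, 0.0, -1.0]]
force: [-8.7, -3.5, 3.4]
opening: 0.0006
grasp_force: 3.8
```

Emit:
{"method": "apply_moves", "body": {
  "motion": [
    [0.003,0,0,0,0,0],
    [0.006,0,0,0,0,0],
    [0.009,0,0,0,0,0],
    [0.012,0,0,0,0,0],
    [0.015,0,0,0,0,0],
    [0.015,0,0,0,0,0],
    [0.01,0,0,0,0,0],
    [0.005,0,0,0,0,0]
  ]
}}

```text
time: 6.9
eef_pos: [0.4634, -0.0229, 0.0941]
tcp_rot: [[0.983, -0.185, 0.0], [-0.185, -0.983, -0.0], [0.0, -0.0, -1.0]]
force: [0.6, 1.0, -0.2]
opening: 0.0007
grasp_force: 0.0
```

```bash
python3 -c "
from h import *
status()"
```

```text
t 6.9 tcp dock mm [-226.   -75.8] z 0.0941 yaw-err 0.0008 F dock [0.4 1.1] tilt [ 0. -0. -1.]
tester dock mm [-139.7    8.1] yaw err 0.064 fit 0.031
L corner [-209.8   85.8] -> tcp at touch X -225.8
R corner [-199.3  -77.9] -> tcp at touch X -215.3
```

Emit:
{"method": "apply_moves", "body": {
  "motion": [
    [-0.012,0,0,0,0,0],
    [-0.028,0,0,0,0,0],
    [-0.034,-0.01,0,0,0,0],
    [-0.034,-0.04,0,0,0,0],
    [-0.034,-0.075,0,0,0,0],
    [-0.034,-0.11,0,0,0,0],
    [-0.034,-0.145,0,0,0,0],
    [-0.034,-0.165,0,0,0,0]
  ]
}}

```text
time: 7.62
eef_pos: [0.4612, 0.1487, 0.0944]
tcp_rot: [[0.983, -0.185, 0.001], [-0.185, -0.983, 0.001], [0.001, -0.001, -1.0]]
force: [-0.2, -1.0, -0.9]
opening: 0.0005
grasp_force: 0.0
```

Emit:
{"method": "apply_moves", "body": {
  "motion": [
    [0.008,0,0,0,0,0],
    [0.018,0,0,0,0,0],
    [0.026,0,0,0,0,0],
    [0.031,0,0,0,0,0],
    [0.035,0,0,0,0,0],
    [0.039,0.001,0,0,0,0],
    [0.043,0.002,0,0,0,0],
    [0.047,0.003,0,0,0,0]
  ]
}}

```text
time: 8.28
eef_pos: [0.5055, 0.1324, 0.0939]
tcp_rot: [[0.982, -0.188, -0.003], [-0.188, -0.982, 0.0], [-0.002, 0.0, -1.0]]
force: [-5.7, 5.2, -0.0]
opening: 0.0002
grasp_force: 3.3
```

Emit:
{"method": "apply_moves", "body": {
  "motion": [
    [0.003,0.001,0,0,0,0],
    [0.007,0.002,0,0,0,0],
    [0.01,0.003,0,0,0,0],
    [0.014,0.004,0,0,0,0],
    [0.016,0.004,0,0,0,0],
    [0.016,0.004,0,0,0,0],
    [0.011,0.004,0,0,0,0],
    [0.006,0.004,0,0,0,0]
  ]
}}

```text
time: 8.95
eef_pos: [0.5113, 0.1275, 0.0942]
tcp_rot: [[0.982, -0.187, 0.0], [-0.187, -0.982, -0.0], [0.0, 0.0, -1.0]]
force: [0.2, 0.1, 0.2]
opening: 0.0005
grasp_force: 0.0
```

```bash
python3 -c "
from h import *
status()"
```

```text
t 8.95 tcp dock mm [-206.9   81. ] z 0.0942 yaw-err -0.0014 F dock [0.2 0.1] tilt [ 0. -0. -1.]
tester dock mm [-119.9   -1.7] yaw err -0.074 fit 0.044
L corner [-178.7   84.9] -> tcp at touch X -194.7
R corner [-190.8  -78.6] -> tcp at touch X -206.8
```

Emit:
{"method": "apply_moves", "body": {
  "motion": [
    [-0.012,0,0,0,0,0],
    [-0.028,0,0,0,0,0],
    [-0.034,0.01,0,0,0,0],
    [-0.034,0.04,0,0,0,0],
    [-0.034,0.075,0,0,0,0],
    [-0.034,0.11,0,0,0,0],
    [-0.034,0.14,0,0,0,0],
    [-0.034,0.16,0,0,0,0]
  ]
}}

```text
time: 9.67
eef_pos: [0.4473, -0.0254, 0.0944]
tcp_rot: [[0.982, -0.187, 0.0], [-0.187, -0.982, -0.0], [0.0, 0.0, -1.0]]
force: [1.0, 1.2, -0.4]
opening: 0.0005
grasp_force: 0.0
```

Emit:
{"method": "apply_moves", "body": {
  "motion": [
    [0.008,0,0,0,0,0],
    [0.018,0,0,0,0,0],
    [0.027,0,0,0,0,0],
    [0.033,0,0,0,0,0],
    [0.037,0,0,0,0,0],
    [0.041,0,0,0,0,0],
    [0.045,0.001,0,0,0,0],
    [0.049,0.001,0,0,0,0]
  ]
}}

```text
time: 10.33
eef_pos: [0.4952, -0.0319, 0.0939]
tcp_rot: [[0.983, -0.184, -0.004], [-0.184, -0.983, 0.0], [-0.004, 0.0, -1.0]]
force: [-9.1, -3.1, 3.4]
opening: 0.0003
grasp_force: 4.3
```

Emit:
{"method": "apply_moves", "body": {
  "motion": [
    [0.003,0,0,0,0,0],
    [0.006,0.001,0,0,0,0],
    [0.009,0.001,0,0,0,0],
    [0.011,0.001,0,0,0,0],
    [0.011,0.001,0,0,0,0],
    [0.011,0.001,0,0,0,0],
    [0.006,0.001,0,0,0,0],
    [0.001,0.001,0,0,0,0]
  ]
}}

```text
time: 11.0
eef_pos: [0.4972, -0.0333, 0.0941]
tcp_rot: [[0.983, -0.185, 0.0], [-0.185, -0.983, -0.0], [0.0, -0.0, -1.0]]
force: [-0.8, 0.2, 0.1]
opening: 0.0002
grasp_force: 0.0
```

```bash
python3 -c "
from h import *
status()"
```

```text
t 11.0 tcp dock mm [-190.8  -79.6] z 0.0941 yaw-err 0.001 F dock [-0.9  0.1] tilt [ 0. -0. -1.]
tester dock mm [-105.     2.9] yaw err 0.077 fit 0.03
L corner [-176.1   79.7] -> tcp at touch X -192.1
R corner [-163.5  -83.8] -> tcp at touch X -179.5
```

Emit:
{"method": "apply_moves", "body": {
  "motion": [
    [-0.012,0,0,0,0,0],
    [-0.028,0,0,0,0,0],
    [-0.034,-0.01,0,0,0,0],
    [-0.034,-0.04,0,0,0,0],
    [-0.034,-0.075,0,0,0,0],
    [-0.034,-0.11,0,0,0,0],
    [-0.034,-0.145,0,0,0,0],
    [-0.034,-0.163,0,0,0,0]
  ]
}}

```text
time: 11.72
eef_pos: [0.4946, 0.1365, 0.0944]
tcp_rot: [[0.983, -0.184, 0.001], [-0.184, -0.983, 0.001], [0.001, -0.001, -1.0]]
force: [-0.4, -0.5, 0.4]
opening: 0.0005
grasp_force: 0.0
```

Emit:
{"method": "apply_moves", "body": {
  "motion": [
    [0.008,0,0,0,0,0],
    [0.018,0,0,0,0,0],
    [0.026,0,0,0,0,0],
    [0.031,0,0,0,0,0],
    [0.035,0,0,0,0,0],
    [0.039,0.001,0,0,0,0],
    [0.043,0.001,0,0,0,0],
    [0.047,0.002,0,0,0,0]
  ]
}}

```text
time: 12.38
eef_pos: [0.5391, 0.1211, 0.0939]
tcp_rot: [[0.982, -0.188, -0.002], [-0.188, -0.982, 0.0], [-0.002, 0.0, -1.0]]
force: [-5.5, 4.9, 0.6]
opening: 0.0007
grasp_force: 3.0
```

Emit:
{"method": "apply_moves", "body": {
  "motion": [
    [0.003,0.001,0,0,0,0],
    [0.006,0.001,0,0,0,0],
    [0.009,0.001,0,0,0,0],
    [0.011,0.001,0,0,0,0],
    [0.011,0.001,0,0,0,0],
    [0.011,0.001,0,0,0,0],
    [0.006,0.001,0,0,0,0],
    [0.001,0.001,0,0,0,0]
  ]
}}

```text
time: 13.05
eef_pos: [0.5405, 0.12, 0.0942]
tcp_rot: [[0.982, -0.187, 0.0], [-0.187, -0.982, -0.0], [0.0, -0.0, -1.0]]
force: [-0.0, -0.8, -0.4]
opening: 0.0004
grasp_force: 0.0
```

```bash
python3 -c "
from h import *
status()"
```

```text
t 13.05 tcp dock mm [-176.7   79. ] z 0.0942 yaw-err -0.0012 F dock [ 0.1 -0.8] tilt [ 0. -0. -1.]
tester dock mm [-83.6  -4.7] yaw err -0.089 fit 0.112
L corner [-141.1   82.7] -> tcp at touch X -157.1
R corner [-155.6  -80.6] -> tcp at touch X -171.6
```

```bash
sed -i 's/lambda h:h\[...,2\]>75,proj/lambda h:(h[...,2]>75)\&~brass(h),proj/' h.py; python3 - <<'E'
from h import *
np.save("p.npy",[*world([-.088,-.003]),TD-.075]);status()
b=camera("scene")["img"][130:300,190:430];cv2.imwrite("pics/c2.png",cv2.resize(b,None,fx=3.3,fy=3.3,interpolation=cv2.INTER_CUBIC))
E
```

```text
t 13.1 tcp dock mm [-178.1   79.1] z 0.0941 yaw-err -0.0009 F dock [-0.9  0. ] tilt [-0.001 -0.    -1.   ]
tester dock mm [-89.8  -3.4] yaw err -0.052 fit 0.049
L corner [-150.4   81.9] -> tcp at touch X -166.4
R corner [-159.   -81.9] -> tcp at touch X -175.0
```

View pics/c2.png

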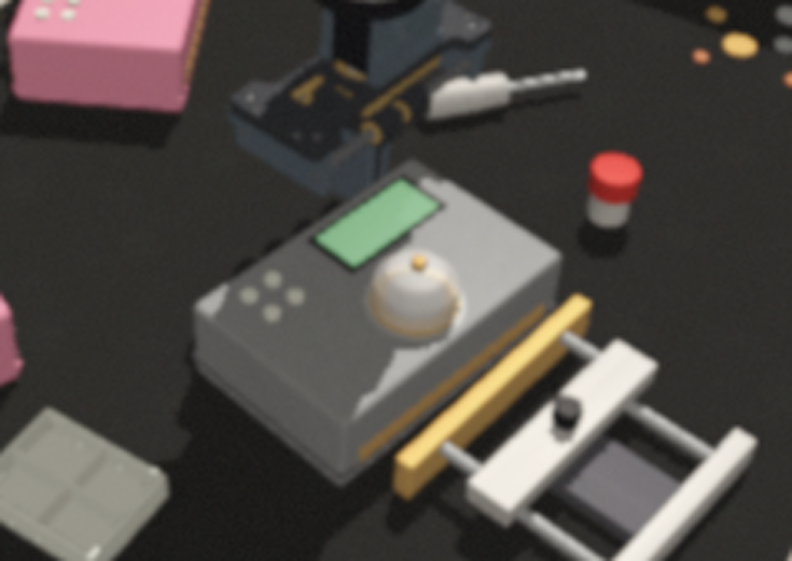

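The crop shows the tester upright with its cover in place. Its far face is about 2 cm short of the brass bar, and the loupe and driver are untouched.

Emit:
{"method": "apply_moves", "body": {
  "motion": [
    [-0.012,0,0,0,0,0],
    [-0.028,0,0,0,0,0],
    [-0.034,0.01,0,0,0,0],
    [-0.034,0.04,0,0,0,0],
    [-0.034,0.075,0,0,0,0],
    [-0.034,0.11,0,0,0,0],
    [-0.034,0.14,0,0,0,0],
    [-0.034,0.16,0,0,0,0]
  ]
}}

```text
time: 13.87
eef_pos: [0.4769, -0.0331, 0.0944]
tcp_rot: [[0.982, -0.187, 0.0], [-0.187, -0.982, -0.0], [0.0, 0.0, -1.0]]
force: [0.7, -0.0, -0.4]
opening: 0.0004
grasp_force: 0.0
```

Emit:
{"method": "apply_moves", "body": {
  "motion": [
    [0.01,0,0,0,0,0],
    [0.022,0,0,0,0,0],
    [0.031,0,0,0,0,0],
    [0.036,0,0,0,0,0],
    [0.04,0,0,0,0,0],
    [0.044,0,0,0,0,0],
    [0.048,0.001,0,0,0,0],
    [0.052,0.001,0,0,0,0]
  ]
}}

```text
time: 14.53
eef_pos: [0.5269, -0.0405, 0.0939]
tcp_rot: [[0.983, -0.185, -0.004], [-0.185, -0.983, 0.0], [-0.004, 0.0, -1.0]]
force: [-9.3, -2.6, 4.1]
opening: 0.0002
grasp_force: 4.5
```

Emit:
{"method": "apply_moves", "body": {
  "motion": [
    [0.002,0,0,0,0,0],
    [0.003,0,0,0,0,0],
    [0.003,0,0,0,0,0],
    [0.003,0,0,0,0,0],
    [0,0,0,0,0,0],
    [-0.004,0,0,0,0,0],
    [-0.006,0,0,0,0,0],
    [-0.006,0,0,0,0,0]
  ]
}}

```text
time: 15.2
eef_pos: [0.5218, -0.0395, 0.0942]
tcp_rot: [[0.983, -0.186, -0.0], [-0.186, -0.983, 0.0], [-0.0, -0.0, -1.0]]
force: [-0.2, -0.0, 0.0]
opening: 0.0005
grasp_force: 0.0
```

```bash
python3 -c "
from h import *
status()"
```

```text
t 15.2 tcp dock mm [-165.4  -81.2] z 0.0942 yaw-err 0.0001 F dock [-0.2 -0.1] tilt [-0.  0. -1.]
tester dock mm [-79.7   0.7] yaw err 0.059 fit 0.044
L corner [-149.4   78.7] -> tcp at touch X -165.4
R corner [-139.7  -85. ] -> tcp at touch X -155.7
```

Emit:
{"method": "apply_moves", "body": {
  "motion": [
    [-0.012,0,0,0,0,0],
    [-0.028,0,0,0,0,0],
    [-0.034,-0.01,0,0,0,0],
    [-0.034,-0.04,0,0,0,0],
    [-0.034,-0.075,0,0,0,0],
    [-0.034,-0.11,0,0,0,0],
    [-0.034,-0.145,0,0,0,0],
    [-0.034,-0.163,0,0,0,0]
  ]
}}

```text
time: 15.92
eef_pos: [0.5201, 0.1305, 0.0945]
tcp_rot: [[0.983, -0.185, 0.002], [-0.185, -0.983, 0.001], [0.001, -0.001, -1.0]]
force: [0.1, 0.1, -0.3]
opening: 0.0006
grasp_force: 0.0
```

Emit:
{"method": "apply_moves", "body": {
  "motion": [
    [0.012,0,0,0,0,0],
    [0.023,0,0,0,0,0],
    [0.03,0,0,0,0,0],
    [0.034,0,0,0,0,0],
    [0.038,0,0,0,0,0],
    [0.041,0,0,0,0,0],
    [0.044,0,0,0,0,0],
    [0.047,0.001,0,0,0,0]
  ]
}}

```text
time: 16.58
eef_pos: [0.564, 0.1173, 0.0939]
tcp_rot: [[0.982, -0.187, -0.003], [-0.187, -0.982, 0.0], [-0.003, 0.0, -1.0]]
force: [-5.5, 6.4, 0.1]
opening: 0.0005
grasp_force: 3.3
```

```bash
python3 -c "
from h import *
status()"
```

```text
t 16.58 tcp dock mm [-153.2   80.7] z 0.0939 yaw-err -0.0007 F dock [-6.6  5.2] tilt [-0.003  0.    -1.   ]
tester dock mm [-74.7  -3.3] yaw err -0.002 fit 0.075
L corner [-139.5   78.9] -> tcp at touch X -155.5
R corner [-139.9  -85.1] -> tcp at touch X -155.9
```

Emit:
{"method": "apply_moves", "body": {
  "motion": [
    [0.001,0,0,0,0,0],
    [0.002,0,0,0,0,0],
    [0.003,0,0,0,0,0],
    [0.004,0.0005,0,0,0,0],
    [0.004,0.0005,0,0,0,0],
    [0.004,0.0005,0,0,0,0],
    [0.004,0.0005,0,0,0,0],
    [0.004,0.0005,0,0,0,0]
  ]
}}

```text
time: 17.3
eef_pos: [0.5666, 0.1162, 0.0939]
tcp_rot: [[0.982, -0.187, -0.005], [-0.187, -0.982, 0.001], [-0.005, 0.0, -1.0]]
force: [-11.5, 9.0, 6.7]
opening: 0.0005
grasp_force: 6.9
```

Emit:
{"method": "apply_moves", "body": {
  "motion": [
    [-0.012,0,0,0,0,0],
    [-0.03,0,0,0,0,0],
    [-0.044,0.01,0,0,0,0],
    [-0.044,0.04,0,0,0,0],
    [-0.044,0.075,0,0,0,0],
    [-0.044,0.11,0,0,0,0],
    [-0.044,0.14,0,0,0,0],
    [-0.044,0.163,0,0,0,0]
  ]
}}

```text
time: 17.97
eef_pos: [0.4947, -0.0383, 0.0943]
tcp_rot: [[0.982, -0.188, -0.0], [-0.188, -0.982, -0.0], [-0.0, 0.0, -1.0]]
force: [0.4, -0.3, 0.6]
opening: 0.0005
grasp_force: 0.0
```

```bash
python3 -c "
from h import *
status()"
```

```text
t 17.97 tcp dock mm [-192.4  -85.1] z 0.0943 yaw-err -0.0016 F dock [ 0.5 -0.2] tilt [-0. -0. -1.]
tester dock mm [-73.1  -5.3] yaw err -0.003 fit 0.059
L corner [-137.8   77. ] -> tcp at touch X -153.8
R corner [-138.4  -87. ] -> tcp at touch X -154.4
```

Emit:
{"method": "apply_moves", "body": {
  "motion": [
    [0.012,0,0,0,0,0],
    [0.024,0,0,0,0,0],
    [0.032,0,0,0,0,0],
    [0.035,0,0,0,0,0],
    [0.038,0,0,0,0,0],
    [0.04,0,0,0,0,0],
    [0.041,0,0,0,0,0],
    [0.042,0,0,0,0,0]
  ]
}}

```text
time: 18.68
eef_pos: [0.5342, -0.0436, 0.0939]
tcp_rot: [[0.983, -0.186, -0.005], [-0.186, -0.983, 0.001], [-0.005, 0.0, -1.0]]
force: [-11.6, -3.1, 6.7]
opening: 0.0003
grasp_force: 5.4
```

Emit:
{"method": "apply_moves", "body": {
  "motion": [
    [0.001,0,0,0,0,0],
    [0.001,0,0,0,0,0],
    [0.002,0,0,0,0,0],
    [0.002,0,0,0,0,0],
    [0.003,0,0,0,0,0],
    [0.003,0,0,0,0,0],
    [0.003,0,0,0,0,0],
    [0.003,0,0,0,0,0]
  ]
}}

```text
time: 19.35
eef_pos: [0.5357, -0.0439, 0.0938]
tcp_rot: [[0.983, -0.186, -0.008], [-0.186, -0.983, 0.001], [-0.008, 0.0, -1.0]]
force: [-19.8, -2.3, 13.7]
opening: 0.0002
grasp_force: 9.3
```

```bash
python3 -c "
from h import *
status()"
```

```text
t 19.35 tcp dock mm [-151.  -83.] z 0.0938 yaw-err 0.0002 F dock [-19.1  -5.9] tilt [-0.008  0.001 -1.   ]
tester dock mm [-72.4  -1.2] yaw err 0.005 fit 0.075
L corner [-137.8   80.4] -> tcp at touch X -153.8
R corner [-137.   -83.6] -> tcp at touch X -153.0
```

Emit:
{"method": "apply_moves", "body": {
  "motion": [
    [-0.012,0,0,0,0,0],
    [-0.03,0,0,0,0,0],
    [-0.042,-0.01,0,0,0,0],
    [-0.042,-0.04,0,0,0,0],
    [-0.042,-0.075,0,0,0,0],
    [-0.042,-0.11,0,0,0,0],
    [-0.042,-0.145,0,0,0,0],
    [-0.042,-0.165,0,0,0,0]
  ]
}}

```text
time: 20.07
eef_pos: [0.529, 0.1285, 0.0943]
tcp_rot: [[0.983, -0.185, 0.0], [-0.185, -0.983, 0.0], [0.0, -0.0, -1.0]]
force: [-0.3, -0.3, -0.3]
opening: 0.0007
grasp_force: 0.0
```

Emit:
{"method": "apply_moves", "body": {
  "motion": [
    [0.012,0,0,0,0,0],
    [0.024,0,0,0,0,0],
    [0.032,0,0,0,0,0],
    [0.036,0,0,0,0,0],
    [0.038,0,0,0,0,0],
    [0.039,0,0,0,0,0],
    [0.04,0,0,0,0,0],
    [0.041,0,0,0,0,0]
  ]
}}

```text
time: 20.73
eef_pos: [0.5669, 0.1178, 0.094]
tcp_rot: [[0.982, -0.187, -0.005], [-0.187, -0.982, 0.0], [-0.005, 0.001, -1.0]]
force: [-16.1, 7.8, 14.4]
opening: 0.0002
grasp_force: 9.2
```

```bash
python3 -c "
from h import *
status()"
```

```text
t 20.73 tcp dock mm [-150.4   81.8] z 0.094 yaw-err -0.0007 F dock [-17.3   4.7] tilt [-0.005  0.    -1.   ]
tester dock mm [-72.7  -1.4] yaw err 0.011 fit 0.083
L corner [-138.6   79.9] -> tcp at touch X -154.6
R corner [-136.8  -84.1] -> tcp at touch X -152.8
```

Emit:
{"method": "apply_moves", "body": {
  "motion": [
    [0.0005,0,0,0,0,0],
    [0.001,0,0,0,0,0],
    [0.0015,0,0,0,0,0],
    [0.002,0,0,0,0,0],
    [0.002,0,0,0,0,0],
    [0.002,0,0,0,0,0],
    [0.002,0,0,0,0,0],
    [0.002,0,0,0,0,0]
  ]
}}

```text
time: 21.45
eef_pos: [0.5678, 0.1178, 0.0939]
tcp_rot: [[0.982, -0.186, -0.007], [-0.186, -0.982, 0.001], [-0.007, 0.001, -1.0]]
force: [-18.3, 10.7, 12.7]
opening: 0.0003
grasp_force: 9.6
```

```bash
python3 -c "
from h import *
status()"
```

```text
t 21.45 tcp dock mm [-149.5   81.9] z 0.0939 yaw-err -0.0005 F dock [-20.    7.1] tilt [-0.007  0.001 -1.   ]
tester dock mm [-72.6  -2.1] yaw err 0.022 fit 0.071
L corner [-139.3   78.4] -> tcp at touch X -155.3
R corner [-135.7  -85.5] -> tcp at touch X -151.7
```

Emit:
{"method": "apply_moves", "body": {
  "motion": [
    [-0.01,0,0,0,0,0],
    [-0.03,0,0,0,0,0],
    [-0.04,0,-0.02,0,0,0],
    [-0.045,0,-0.05,0,0,0],
    [-0.05,0,-0.08,0,0,0],
    [-0.06,0,-0.11,0,0,0],
    [-0.07,0,-0.14,0,0,0],
    [-0.08,0,-0.16,0,0,0]
  ]
}}

```text
time: 22.17
eef_pos: [0.4922, 0.1321, 0.2566]
tcp_rot: [[0.982, -0.187, 0.002], [-0.187, -0.982, 0.0], [0.002, -0.001, -1.0]]
force: [1.0, 1.5, -0.1]
opening: 0.0006
grasp_force: 0.0
```

Emit:
{"method": "apply_moves", "body": {
  "motion": [
    [0,0.02,0,0,0,0],
    [-0.004,0.06,0,0,0,0],
    [-0.01,0.1,0,0,0,0],
    [-0.014,0.14,0,0,0,0],
    [-0.018,0.18,0,0,0,0],
    [-0.022,0.22,0,0,0,0],
    [-0.026,0.26,0,0,0,0],
    [-0.03,0.3,0,0,0,0]
  ]
}}

```text
time: 22.83
eef_pos: [0.4059, -0.1584, 0.2542]
tcp_rot: [[0.982, -0.186, -0.0], [-0.186, -0.982, -0.0], [-0.0, 0.0, -1.0]]
force: [1.2, -0.5, -0.2]
opening: 0.0002
grasp_force: 0.0
```

Emit:
{"method": "apply_moves", "body": {
  "motion": [
    [0,0.03,0,0,0,0],
    [0,0.07,0,0,0,0],
    [0,0.11,0,0,0,0],
    [0,0.15,0,0,0,0],
    [0,0.18,0,0,0,0],
    [0,0.21,0,0,0,0],
    [0,0.22,0,0,0,0],
    [0,0.22,0,0,0,0]
  ]
}}

```text
time: 23.5
eef_pos: [0.3657, -0.3749, 0.2539]
tcp_rot: [[0.982, -0.189, -0.0], [-0.189, -0.982, -0.0], [0.0, 0.0, -1.0]]
force: [-0.5, 0.8, -0.2]
opening: 0.0006
grasp_force: 0.0
```

```bash
python3 - <<'E'
from h import *
status()
c=camera("top");p=np.load("p.npy")
try:
    m=mask(c,lambda h:(h[...,2]>75)&~brass(h),proj(c,[p[0]-.02,p[1],.06])[0]);q,f=fit([c],[m],p,.13,.2,0,.06);print("top",q,np.round(1e3*dock(q),1),q[2]-TD,f)
except Exception as e:print(e)
b=c["img"][40:240,150:380];cv2.imwrite("pics/t3.png",cv2.resize(b,None,fx=3,fy=3,interpolation=cv2.INTER_CUBIC))
E
```

```text
t 23.5 tcp dock mm [-256.5 -439.8] z 0.2539 yaw-err -0.0029 F dock [-0.6  0.6] tilt [-0. -0. -1.]
tester dock mm [-72.6  -2.1] yaw err 0.022 fit 0.069
L corner [-139.3   78.4] -> tcp at touch X -155.3
R corner [-135.8  -85.5] -> tcp at touch X -151.8
top [ 0.63593236  0.01624664 -0.19113363] [-63.7  -5.2] -0.00413362863718289 0.3913100063800812
```

View pics/t3.png

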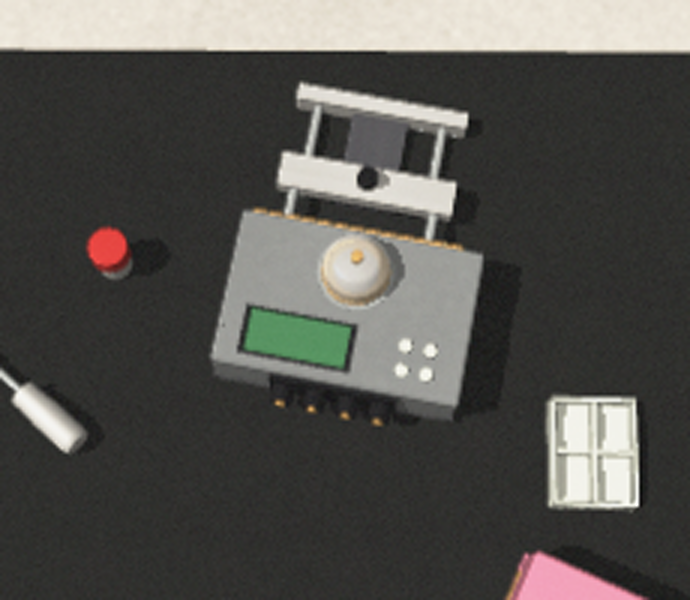

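The tester sits flush against the bar, with a thin, even brass strip from crop (250,209) to (465,246). The cover is in place at (357,258), and loupe, tray and driver have not moved. Next is a precise check of the angle between dock and tester.

```bash
python3 - <<'E'
from h import *
c=camera("top");p=np.load("p.npy")
# tester
roi=cv2.resize(cv2.dilate(boxsil(c,p,.13,.2,0,.06,(384*S,512*S)),np.ones((29,29))),(512,384))>0
c0=dict(c);c0["img"]=c["img"]*roi[...,None].astype(np.uint8)
for hi in(165,180):
    m=mask(c0,lambda h:(h[...,2]>75)&(h[...,2]<hi)&~brass(h),proj(c,[p[0]-.02,p[1],.06])[0]);q,f=fit([c],[m],[.630,.008,-.19],.13,.2,0,.06);print("top",np.round(1e3*dock(q),1),round(q[2],4),f)
# subpixel edge slopes: edges along columns
def edge(img,pts,z,n=40,r=4):
    g=cv2.GaussianBlur(cv2.cvtColor(img,cv2.COLOR_BGR2GRAY).astype(np.float32),(3,3),0);W=[]
    (u0,v0),(u1,v1)=pts
    for t in np.linspace(.05,.95,n):
        u=u0+t*(u1-u0);v=v0+t*(v1-v0);vs=np.arange(v-r,v+r,.25)
        s=cv2.remap(g,np.full((1,len(vs)),u,np.float32),vs[None].astype(np.float32),cv2.INTER_LINEAR)[0];d=np.abs(np.gradient(s));d[d<d.max()/2]=0
        W.append(ray(c,u,(vs*d).sum()/d.sum(),z)[:2])
    W=np.array(W)
    for _ in range(2):
        k=np.polyfit(W[:,1],W[:,0],1);e=W[:,0]-np.polyval(k,W[:,1]);W=W[np.abs(e)<2*e.std()+1e-5]
    return -np.arctan(k[0]),e.std()
o=cv2.imread("pics/t0.png")
F=lambda u,v:(170+u/3.3,55+v/3.3);G=lambda u,v:(150+u/3,40+v/3)
print("bar near-bottom",edge(o,[F(211,213),F(440,249)],.004)); print("bar far-top",edge(o,[F(211,184),F(441,226)],.034))
print("back white far",edge(o,[F(264,42),F(448,74)],.03));print("clamp far",edge(o,[F(245,118),F(436,152)],.03))
print("tester t0 far",edge(o,[F(149,315),F(420,352)],.06),"near bottom",edge(o,[F(121,493),F(398,534)],0.))
n=c["img"]
print("now back white",edge(n,[G(299,84),G(468,113)],.03),"clamp far",edge(n,[G(283,152),G(456,182)],.03))
print("now tester far",edge(n,[G(244,211),G(482,254)],.06,r=3),"near bottom",edge(n,[G(212,375),G(455,419)],0.),"near top",edge(n,[G(212,360),G(455,407)],.06,r=3),"bar",edge(n,[G(255,208),G(460,245)],.034,r=3))
E
```

```text
top [-68.6  -5.5] -0.1906 0.023145923390984535
top [-68.6  -5.4] -0.1919 0.02357162907719612
bar near-bottom (np.float64(-0.14935115720559344), np.float64(0.0005549540855440393))
bar far-top (np.float64(-0.189641184177306), np.float64(0.0008051903915832107))
back white far (np.float64(-0.19017115683037536), np.float64(0.0002468346550114532))
clamp far (np.float64(-0.19027077874121798), np.float64(0.0006361494272939178))
tester t0 far (np.float64(-0.14797837893253302), np.float64(0.0002683620714268237)) near bottom (np.float64(-0.15350042128402572), np.float64(0.00046486077973730705))
now back white (np.float64(-0.18760463723755333), np.float64(0.00037949042361172693)) clamp far (np.float64(-0.18989077167938898), np.float64(0.0006280068683455305))
now tester far (np.float64(-0.19328861436863562), np.float64(0.0007400755435145385)) near bottom (np.float64(-0.1707916326758746), np.float64(0.004040861500404273)) near top (np.float64(-0.19522115027501008), np.float64(0.0005742188499135546)) bar (np.float64(-0.18824637299826816), np.float64(0.0005715007507699723))
```

```bash
python3 - <<'E'
from h import *
n=camera("top");o=cv2.imread("pics/t0.png")
# bar's far top edge row at several columns: brass->dark transition coming from above
for u in range(243,302,6):
    r=[]
    for im in(o,n["img"]):
        h=cv2.cvtColor(im,cv2.COLOR_BGR2HSV);col=brass(h)[95:135,u-1:u+2].any(1);r.append(95+np.argmax(col) if col.any() else -1)
    print(u,r,[round(1e3*dock(ray(n,u,v,.034))[0],1) for v in r])
E
```

```text
243 [np.int64(111), np.int64(110)] [np.float64(8.3), np.float64(10.9)]
249 [np.int64(112), np.int64(111)] [np.float64(8.5), np.float64(11.1)]
255 [np.int64(113), np.int64(112)] [np.float64(8.7), np.float64(11.3)]
261 [np.int64(115), np.int64(114)] [np.float64(6.3), np.float64(8.9)]
267 [np.int64(116), np.int64(115)] [np.float64(6.5), np.float64(9.1)]
273 [np.int64(117), np.int64(116)] [np.float64(6.7), np.float64(9.3)]
279 [np.int64(118), np.int64(117)] [np.float64(7.0), np.float64(9.6)]
285 [np.int64(119), np.int64(118)] [np.float64(7.2), np.float64(9.8)]
291 [np.int64(120), np.int64(119)] [np.float64(7.4), np.float64(10.0)]
297 [np.int64(121), np.int64(120)] [np.float64(7.6), np.float64(10.2)]
```

The bar has moved back evenly by about 2.5 mm, so it is pressed in. The tester is square to within about 0.003 rad and 5 mm off centre. Handing in.

```bash
python3 -c "
from rig import ctrl
print(ctrl.finish_job())"
```

```text
the job is handed in; nothing more can be done
None
```

I handed the job in at about 23.5 s, but no verdict came back: by my last camera check the tester is flush on the bar (pressed in about 2.5 mm), square within about 0.003 rad, about 5 mm off centre, the cover and bystanders looked undisturbed, and the arm is clear.

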